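Stand up the router antenna that was left folded

ROBOT

A 6-joint arm with a two-finger parallel gripper is mounted at the origin on the work surface. World frame = base frame: x ahead of the robot, y to its left, z up, the work surface at z = 0. Lengths are in mm, angles in rad, forces in N, time in s.
With the tool pointing down it reaches from about 275 to 750 mm from the base axis. Payload 10.2 kg.
Tool frame: the origin (TCP) lies midway between the tips of the shut fingers; the grasp point (between the pads) lies grip_depth behind it (grip_depth is the distance from the TCP to the grasp point, in mm); z points along the fingers, y is the line along which they close (so a half turn about z gives the same grasp; the last joint's range is limited). The gripper opens to 85 mm and grips with 20 to 120 N. Pads are 22 mm wide; open, the fingers measure 114 mm over their backs; the gripper's body (76 mm by 85 mm) begins 54 mm behind the grasp point. The pads swing forward as they close: fully open they stand 13 mm farther back than shut.
Start: joints at [0.949, 0.313, 1.498, -0, 1.331, -0.223], TCP at [203.877, 483.803, 231.294] pointing down, gripper open.
Joint ranges: [-2.94, 2.94], [-0.97, 2.17], [0.19, 2.56], [-1.23, 4.37], [0.02, 3.11], [-2.88, 2.88]. Speed limits (rad/s): [2.39, 2.39, 3.01, 3.14, 3.14, 3.14].

INTERFACE

Orientations are given as a unit quaternion [w, x, y, z].
In Python, from rig import * gives the robot as it stands.
- The arm moves only by the tool servo_tool, never from a script. Its argument "commands" is a list of rows, each a list of 3 entries, a list of its own where there are three numbers: the gripper command: -1 is fully open, 1 is shut, values between are in proportion, then the shift along the tool's x, y, z in m, then the turn, a rotation vector about the tool's x, y, z in units of 6 degrees (1.0 is 6 degrees). In form: [[grip, [dx, dy, dz], [ax, ay, az]], ...]. A call has 1 to 10 rows; each row shifts and turns the commanded pose from where the row before left it, along the tool's axes as they then stand; what a row does not reach is not made up. A row lasts 1/12 s, in which the tool goes at most 41.7 mm and 7.16 degrees, less where a joint would pass 70% of its speed; a pose out of reach is approached as far as the arm can. A call is refused whole if a number of a shift passes 0.0417 or a number of a turn 1, either way. A call with a gripper value outside its range is refused whole. The fingers move at their own pace and stop on an object; "squeeze" is the grip in N (left out, the last holds). Time passes only in rows, so rows that do not move let the fingers close. It gives the time, the measured TCP pose, the force, the opening and the grip force at its end, in the units of the state.
- sense(): the state, without advancing time (a new reading comes with each control period).
- capture(name): name is "side" or "top"; returns a dict with "pixels" (400x640x3 uint8, red, green, blue), "z_map" (400x640 float32, mm along the optical axis (not along the pixel's ray), 0 where there is no reading), "fx", "fy", "cx", "cy" (pixels), "distortion" ([k1, k2, p1, p2, k3] as OpenCV has them; the pictures are not rectified), "rvec" (rotation vector, rad) and "tvec" (3), from world to camera coordinates, as OpenCV has them. Camera axes: x right, y down, z forward; pixel columns grow to the right and rows downward; lengths in mm; the calibration is good to about 2 mm. A picture is of the moment at which its call begins.
- finish_job(): hands the job in; it is judged then, once.
The state is a dict: "time_s": time; "joints": joint angles; "dq": joint speeds; "tau": joint torques, N m; "eef_pos": TCP position; "ee_rot": TCP orientation; "force": force on the tool from outside, world axes, zero at the start; "wrist_torque": the same for the moment, N m; "grip_width": opening from 0.0 (shut) to 1.0 (fully open); "grip_force": force on a finger pad.
Only numpy, scipy, OpenCV 4.12 (cv2) and the standard library are available. Lean on these libraries where they do the work, as an engineer would, in place of code of your own. Each camera call takes 0.05 s, during which the arm holds its last target. There are 200 camera calls.

TASK

One of the five antennas on the two routers has been left folded down on the side towards you. Find it and swing it up on its hinge until it stands straight up like the other four, then let go. Leave the other antennas standing and everything else on the bench where it is.

Things in the scene. Friction and masses are not known exactly. Their poses are not given: they have to be found in the camera images.
- board: plywood test board 220 x 500 x 15 mm lying flat, fixed, its long side along its y; origin: centre of its underside. Two white routers (tops at z = 52 mm) are screwed on it, backs to the robot (-x of the board): a large one, 240 mm wide, on the left, a small one, 158 mm, on the right. The five hinges lie in one line 87 mm from the origin towards the robot, at y = 170, 95, 20 mm (large router) and -80, -190 mm (small router).
- antenna1 (a joint): elbow hinge of an antenna, rad: 0 = folded level, pointing straight back from the router towards the robot (-x of the board); grows as it is raised; 1.571 = straight up, at a firm stop. Stiff hinge: stays where it is left, swings with about 0.6 N at the tip. Which number sits at which place on the board differs from start to start.
- antenna1_hinge (a point): point on the hinge axis of antenna 1, 35 mm above the table, at the middle of its width. The axis is level, along the board's y.
- antenna1_tip (a point): centre of the free end of antenna 1, 165 mm from its hinge. The antenna is a straight white plastic paddle 18 mm wide (along the hinge axis) and 10 mm thick, of this section from 22 mm to 165 mm from the hinge; its centre line runs from the hinge point to this point.
- antenna2 (a joint): elbow hinge of an antenna, rad: 0 = folded level, pointing straight back from the router towards the robot (-x of the board); grows as it is raised; 1.571 = straight up, at a firm stop. Stiff hinge: stays where it is left, swings with about 0.6 N at the tip. Which number sits at which place on the board differs from start to start.
- antenna2_hinge (a point): point on the hinge axis of antenna 2, 35 mm above the table, at the middle of its width. The axis is level, along the board's y.
- antenna2_tip (a point): centre of the free end of antenna 2, 165 mm from its hinge. The antenna is a straight white plastic paddle 18 mm wide (along the hinge axis) and 10 mm thick, of this section from 22 mm to 165 mm from the hinge; its centre line runs from the hinge point to this point.
- antenna3 (a joint): elbow hinge of an antenna, rad: 0 = folded level, pointing straight back from the router towards the robot (-x of the board); grows as it is raised; 1.571 = straight up, at a firm stop. Stiff hinge: stays where it is left, swings with about 0.6 N at the tip. Which number sits at which place on the board differs from start to start.
- antenna3_hinge (a point): point on the hinge axis of antenna 3, 35 mm above the table, at the middle of its width. The axis is level, along the board's y.
- antenna3_tip (a point): centre of the free end of antenna 3, 165 mm from its hinge. The antenna is a straight white plastic paddle 18 mm wide (along the hinge axis) and 10 mm thick, of this section from 22 mm to 165 mm from the hinge; its centre line runs from the hinge point to this point.
- antenna4 (a joint): elbow hinge of an antenna, rad: 0 = folded level, pointing straight back from the router towards the robot (-x of the board); grows as it is raised; 1.571 = straight up, at a firm stop. Stiff hinge: stays where it is left, swings with about 0.6 N at the tip. Which number sits at which place on the board differs from start to start.
- antenna4_hinge (a point): point on the hinge axis of antenna 4, 35 mm above the table, at the middle of its width. The axis is level, along the board's y.
- antenna4_tip (a point): centre of the free end of antenna 4, 165 mm from its hinge. The antenna is a straight white plastic paddle 18 mm wide (along the hinge axis) and 10 mm thick, of this section from 22 mm to 165 mm from the hinge; its centre line runs from the hinge point to this point.
- antenna5 (a joint): elbow hinge of an antenna, rad: 0 = folded level, pointing straight back from the router towards the robot (-x of the board); grows as it is raised; 1.571 = straight up, at a firm stop. Stiff hinge: stays where it is left, swings with about 0.6 N at the tip. Which number sits at which place on the board differs from start to start.
- antenna5_hinge (a point): point on the hinge axis of antenna 5, 35 mm above the table, at the middle of its width. The axis is level, along the board's y.
- antenna5_tip (a point): centre of the free end of antenna 5, 165 mm from its hinge. The antenna is a straight white plastic paddle 18 mm wide (along the hinge axis) and 10 mm thick, of this section from 22 mm to 165 mm from the hinge; its centre line runs from the hinge point to this point.
- adapter: white plug-in power adapter 62 x 44 x 28 mm, lying on the table between the antennas of the two routers, close to the board; bystander, loose, to be left where it is. Origin: its underside centre.
- tape: roll of black tape, 62 mm across and 19 mm high, lying between the small router's two antennas, close to the board; bystander, loose, to be left where it is. Origin: its underside centre.
- crimper: crimping pliers, about 205 mm long and 24 mm high, lying on the left; bystander, loose, to be left where it is. Origin: its underside, near the middle.
- desk_switch: dark desktop network switch 98 x 100 x 26 mm on the right; bystander, loose, to be left where it is. Origin: its underside centre.
- screwdriver: screwdriver 190 mm long lying left of the middle; bystander, loose, to be left where it is. Origin: its underside, near the middle.
- carton: sealed white product carton 115 x 115 x 95 mm on the right; bystander, loose, to be left where it is. Origin: its underside centre.
- tester: yellow cable tester 118 x 60 x 26 mm lying right of the middle; bystander, loose, to be left where it is. Origin: its underside centre.

How it is judged:
By the outcome, as a careful person would: the job done as asked, in the order asked, and still so for the second after the job is handed in, with the robot touching nothing.
It also fails if it takes over 37 s, if anything falls off the work surface, if the arm or the gripper's body presses on something with over 40 N, if the wrist force passes 120 N, or if a joint passes its speed limit or range.

## Working session

There is one attempt and no reset: what is moved stays moved. The work goes in short steps, Python scripts to look and compute and a tool call to move; the robot and the scene stay as the last step left them, time stands still between calls to the robot, and variables do not carry over. Pictures are saved under pics/ and viewed, at most 10 in all, crops included, and the job is handed in when it is done.

Besides the shell and the picture viewer there is one more tool, called after "Emit:" by a JSON object that holds its "op" and its "data", one argument or row to a line. servo_tool: Moves the arm, as the interface text tells. Its arguments: {"type":"object","properties":{"commands":{"type":"array"},"squeeze":{"type":"number"}},"required":["commands"]}

```bash
mkdir -p pics
cat > h.py <<'E'
from rig import *
import numpy as np, cv2
def cap(n):
    c=capture(n); K=np.array([[c['fx'],0,c['cx']],[0,c['fy'],c['cy']],[0,0,1.]])
    R=cv2.Rodrigues(np.array(c['rvec'],float))[0]; return c,K,np.array(c['distortion'],float),R,np.array(c['tvec'],float).reshape(3)
def cloud(v):
    c,K,D,R,t=v; h,w=c['z_map'].shape
    uv=np.stack(np.meshgrid(np.arange(w),np.arange(h)),-1).reshape(-1,1,2).astype(np.float64)
    n=cv2.undistortPoints(uv,K,D).reshape(-1,2); z=c['z_map'].reshape(-1,1)
    P=(np.c_[n,np.ones(len(n))]*z-t)@R
    P[z[:,0]==0]=np.nan
    return P.reshape(h,w,3)
def save(v,f): cv2.imwrite(f,v[0]['pixels'][:,:,::-1])
E
python3 - <<'E'
from h import *
for n in('side','top'):
    v=cap(n); save(v,f'pics/{n}0.png'); np.save(f'{n}.npy',cloud(v)); print(n,-v[3].T@v[4])
print(sense())
E
```

```text
side [196.02281141 598.4438911  818.04948241]
top [ 322.10685444   34.68663085 1306.75640064]
{'time_s': 0.1, 'joints': array([ 9.48589773e-01,  3.13416954e-01,  1.49835027e+00, -1.22413035e-06,
        1.33102343e+00, -2.23412728e-01]), 'dq': array([-0.00128909, -0.00149389, -0.00160019, -0.0005531 ,  0.00099588,
       -0.00057393]), 'tau': array([ 4.26265920e-03, -4.12896824e+01, -2.60137957e+01, -4.76819821e-05,
        3.01081323e-03,  4.38551399e-05]), 'eef_pos': array([203.74083535, 483.60335702, 230.78466937]), 'ee_rot': array([-2.45241222e-04,  1.98078051e-01,  9.80186068e-01, -5.46493769e-04]), 'force': array([-0.1494374 , -0.13844733, -0.41755795]), 'wrist_torque': array([0.02816531, 0.03347686, 0.00566648]), 'grip_force': 0.0, 'grip_width': 0.9967010079266081}
```

View pics/side0.png

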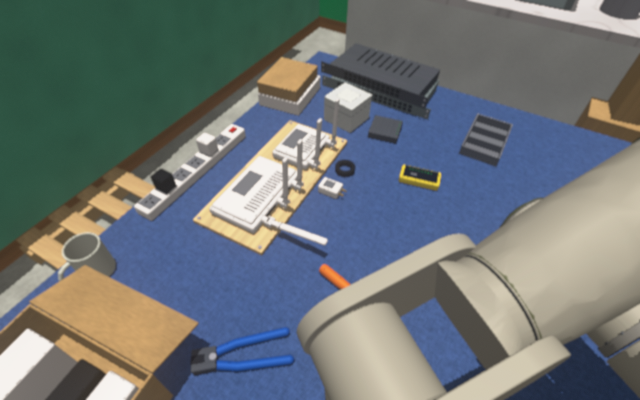

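View pics/top0.png

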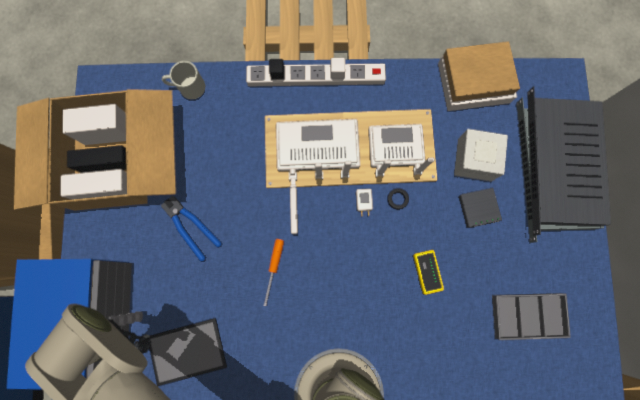

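The leftmost antenna, at board y = 170, is the folded one. In the top view it runs from (294,170) to (294,233), and in the side view from (268,222) to (326,241). The other four stand upright. Next I measure it.

Run:
```python
from h import *
for n,(u0,u1,v0,v1) in {'top':(284,304,172,240),'side':(262,332,215,248)}.items():
    P=np.load(n+'.npy'); im=cv2.imread(f'pics/{n}0.png')
    S=P[v0:v1,u0:u1]; I=im[v0:v1,u0:u1]; hs=cv2.cvtColor(I,cv2.COLOR_BGR2HSV)
    m=(hs[...,1]<60)&(hs[...,2]>140)&(S[...,2]>10); Q=S[m]
    m2=Q[np.argsort(Q[:,0])]
    print(n,len(Q)); print(np.round(m2[::max(1,len(Q)//22)]))
# board edges from top: wood colour pixels
P=np.load('top.npy'); im=cv2.imread('pics/top0.png'); hs=cv2.cvtColor(im,cv2.COLOR_BGR2HSV)
m=((hs[...,0]>8)&(hs[...,0]<28)&(hs[...,1]>60)).astype(np.uint8); m[:105]=0;m[192:]=0;m[:,:255]=0;m[:,442:]=0
v=cap('top'); uv=np.argwhere(m)[:,::-1].astype(float).reshape(-1,1,2)
nn=cv2.undistortPoints(uv,v[1],v[2]).reshape(-1,2); d=np.c_[nn,np.ones(len(nn))]@v[3]; C=-v[3].T@v[4]
X=C+d*((15-C[2])/d[:,2])[:,None]
r=cv2.minAreaRect(X[:,:2].astype(np.float32)); print(r)
```

```text
top 385
[[444. 122.  64.]
 [450. 120.  57.]
 [459. 117.  58.]
 [467. 109.  57.]
 [475. 114.  58.]
 [481. 109.  53.]
 [489. 111.  57.]
 [495. 114.  55.]
 [503. 120.  57.]
 [510. 123.  52.]
 [516. 126.  51.]
 [524. 114.  50.]
 [532. 112.  51.]
 [539. 118.  44.]
 [547. 120.  50.]
 [557. 126.  46.]
 [565. 120.  47.]
 [574. 117.  45.]
 [583. 117.  42.]
 [595. 115.  39.]
 [601. 126.  42.]
 [607. 120.  41.]
 [616. 126.  38.]]
side 489
[[439. 116.  58.]
 [447. 107.  58.]
 [454. 123.  60.]
 [463. 114.  59.]
 [471. 124.  54.]
 [480. 124.  55.]
 [488. 124.  54.]
 [497. 119.  54.]
 [505. 119.  53.]
 [514. 124.  52.]
 [523. 125.  43.]
 [532. 114.  50.]
 [540. 125.  48.]
 [548. 116.  49.]
 [558. 120.  47.]
 [568. 119.  44.]
 [579. 117.  43.]
 [589. 126.  38.]
 [597. 122.  40.]
 [604. 130.  41.]
 [611. 120.  46.]
 [618. 119.  45.]
 [627.  92.  19.]]
((696.00048828125, -48.39106750488281), (222.17739868164062, 499.5599060058594), 1.4381511211395264)
```

The hinge is near (605,117,35) and the tip near (440,113,57), so the antenna is raised about 0.13 rad. The board yaw is about 0.025 rad. I'll grip the paddle near its tip with the tool pointing down and swing it round its arc, letting it pivot between the pads.

```bash
python3 -c "
import rig;print([n for n in dir(rig) if n[0]!='_'], getattr(rig,'grip_depth',None))"; ls
```

```text
['PlanningError', 'capture', 'finish_job', 'grip_depth', 'sense'] 18.700000000000003
h.py
pics
side.npy
top.npy
```

Emit:
{"op": "servo_tool", "data": {
  "commands": [
    [0,[0,0,0],[0,0,-0.81]],
    [0,[0,0,0],[0,0,-0.81]],
    [0,[0,0,0],[0,0,-0.81]],
    [0,[0,0,0],[0,0,-0.81]],
    [0,[0,0,0],[0,0,-0.81]]
  ],
  "squeeze": 20
}}

```text
time_s: 0.57
eef_pos: [203.8, 483.7, 231.0]
ee_rot: [-0.0, -0.015, 1.0, -0.0]
force: [0.2, 0.0, 0.2]
grip_width: 0.501
grip_force: 0.0
```

Emit:
{"op": "servo_tool", "data": {
  "commands": [
    [0,[-0.0247,-0.0376,0],[0,0,0]],
    [0,[-0.0247,-0.0376,0],[0,0,0]],
    [0,[-0.0247,-0.0376,0],[0,0,0]],
    [0,[-0.0247,-0.0376,0],[0,0,0]],
    [0,[-0.0247,-0.0376,0],[0,0,0]],
    [0,[-0.0247,-0.0376,0],[0,0,0]],
    [0,[-0.0247,-0.0376,0],[0,0,0]],
    [0,[-0.0247,-0.0376,0],[0,0,0]],
    [0,[-0.0247,-0.0376,0],[0,0,0]],
    [0,[-0.0247,-0.0376,0],[0,0,0]]
  ]
}}

```text
time_s: 1.4
eef_pos: [442.0, 139.5, 231.3]
ee_rot: [-0.0, -0.013, 1.0, 0.0]
force: [0.1, 0.8, 0.4]
grip_width: 0.501
grip_force: 0.0
```

Emit:
{"op": "servo_tool", "data": {
  "commands": [
    [0,[-0.0094,-0.0131,0],[0,0,0]],
    [0,[-0.0094,-0.0132,0.0],[0,0,0]],
    [0,[0,0,0.028],[0,0,0]],
    [0,[0,0,0.028],[0,0,0]],
    [0,[0,0,0.028],[0,0,0]],
    [0,[0,0,0.028],[0,0,0]],
    [0,[0,0,0.028],[0,0,0]],
    [0,[0,0,0],[0,0,0]]
  ]
}}

```text
time_s: 2.07
eef_pos: [458.0, 115.5, 87.0]
ee_rot: [-0.004, -0.013, 1.0, 0.0]
force: [-0.4, 0.5, -0.7]
grip_width: 0.5
grip_force: 0.0
```

Run:
```python
from h import *
v=cap('side'); im=v[0]['pixels'][:,:,::-1]
cv2.imwrite('pics/side1.png',cv2.resize(im[130:330,200:440],None,fx=3,fy=3))
print(sense()['eef_pos'])
```

```text
[459.53247099 115.60779014  89.75261291]
```

View pics/side1.png

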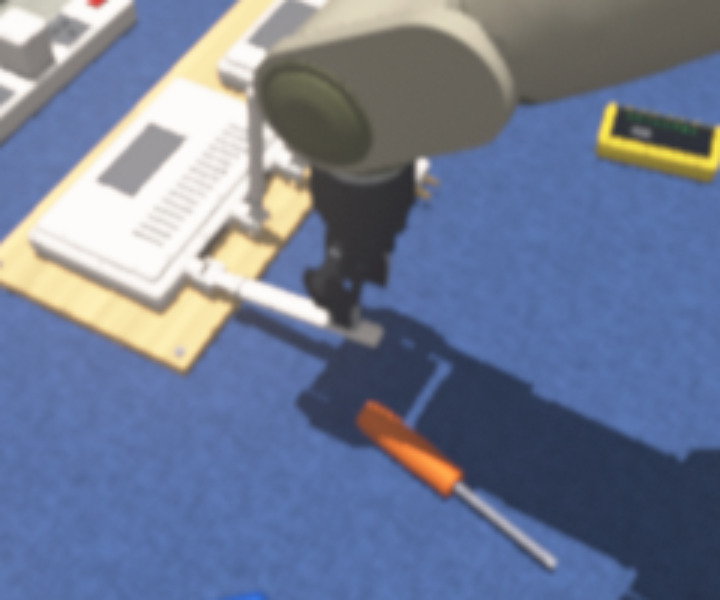

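The gripper is straddling the paddle near its tip (crop 345,320), and the screwdriver is clear. Now I lower it and grip.

Emit:
{"op": "servo_tool", "data": {
  "commands": [
    [0,[0,0,0.018],[0,0,0]],
    [0,[0,0,0.018],[0,0,0]],
    [0,[0,0,0.018],[0,0,0]],
    [0,[0,0,0],[0,0,0]],
    [1,[0,0,0],[0,0,0]],
    [1,[0,0,0],[0,0,0]],
    [1,[0,0,0],[0,0,0]],
    [1,[0,0,0],[0,0,0]],
    [1,[0,0,0],[0,0,0]],
    [1,[0,0,0],[0,0,0]]
  ],
  "squeeze": 20
}}

```text
time_s: 2.95
eef_pos: [461.8, 116.0, 38.3]
ee_rot: [0.001, -0.013, 1.0, 0.0]
force: [1.6, 5.2, 0.9]
grip_width: 0.205
grip_force: 25.3
```

Emit:
{"op": "servo_tool", "data": {
  "commands": [
    [1,[-0.0029,0,-0.0142],[0,0,0]],
    [1,[-0.0043,0,-0.0139],[0,0,0]],
    [1,[-0.0056,0,-0.0134],[0,0,0]],
    [1,[-0.007,0,-0.0127],[0,0,0]],
    [1,[-0.0082,0,-0.012],[0,0,0]],
    [1,[0,0,0],[0,0,0]],
    [1,[0,0,0],[0,0,0]]
  ]
}}

```text
time_s: 3.53
eef_pos: [488.8, 116.8, 104.5]
ee_rot: [0.0, -0.013, 1.0, 0.0]
force: [-4.7, 4.8, 4.6]
grip_width: 0.207
grip_force: 25.6
```

Emit:
{"op": "servo_tool", "data": {
  "commands": [
    [1,[-0.0093,0,-0.0111],[0,0,0]],
    [1,[-0.0104,0,-0.0101],[0,0,0]],
    [1,[-0.0114,0,-0.009],[0,0,0]],
    [1,[-0.0122,0,-0.0078],[0,0,0]],
    [1,[-0.0129,0,-0.0066],[0,0,0]],
    [1,[-0.0135,0,-0.0053],[0,0,0]],
    [1,[-0.014,0,-0.0039],[0,0,0]],
    [1,[0,0,0],[0,0,0]],
    [1,[0,0,0],[0,0,0]]
  ]
}}

```text
time_s: 4.28
eef_pos: [572.9, 119.0, 157.9]
ee_rot: [0.001, -0.013, 1.0, 0.0]
force: [0.2, 4.4, 2.4]
grip_width: 0.202
grip_force: 27.3
```

Emit:
{"op": "servo_tool", "data": {
  "commands": [
    [1,[-0.011,0,-0.002],[0,0,0]],
    [1,[-0.011,0,-0.001],[0,0,0]],
    [1,[-0.008,0,0],[0,0,0]],
    [1,[0,0,0],[0,0,0]],
    [1,[0,0,0],[0,0,0]]
  ]
}}

```text
time_s: 4.7
eef_pos: [602.7, 119.8, 160.9]
ee_rot: [0.001, -0.013, 1.0, 0.0]
force: [-0.3, 5.3, 4.1]
grip_width: 0.205
grip_force: 28.3
```

Emit:
{"op": "servo_tool", "data": {
  "commands": [
    [1,[-0.003,0,0],[0,0,0]],
    [1,[0,0,0],[0,0,0]],
    [1,[0,0,0],[0,0,0]]
  ]
}}

```text
time_s: 4.95
eef_pos: [605.2, 119.8, 160.9]
ee_rot: [0.0, -0.013, 1.0, 0.0]
force: [-1.4, 4.9, 4.8]
grip_width: 0.207
grip_force: 28.5
```

Not at the stop yet. I'll keep pushing in small steps.

Emit:
{"op": "servo_tool", "data": {
  "commands": [
    [1,[-0.002,0,0],[0,0,0]],
    [1,[0,0,0],[0,0,0]],
    [1,[0,0,0],[0,0,0]]
  ]
}}

```text
time_s: 5.2
eef_pos: [607.0, 119.9, 160.9]
ee_rot: [-0.0, -0.013, 1.0, 0.0]
force: [-2.1, 5.7, 4.8]
grip_width: 0.204
grip_force: 28.6
```

Emit:
{"op": "servo_tool", "data": {
  "commands": [
    [1,[-0.002,0,0],[0,0,0]],
    [1,[0,0,0],[0,0,0]],
    [1,[0,0,0],[0,0,0]]
  ]
}}

```text
time_s: 5.45
eef_pos: [609.1, 119.9, 160.8]
ee_rot: [-0.0, -0.013, 1.0, 0.0]
force: [-1.6, 5.6, 3.8]
grip_width: 0.203
grip_force: 28.3
```

Emit:
{"op": "servo_tool", "data": {
  "commands": [
    [1,[-0.002,0,0],[0,0,0]],
    [1,[0,0,0],[0,0,0]],
    [1,[0,0,0],[0,0,0]]
  ]
}}

```text
time_s: 5.7
eef_pos: [611.0, 120.0, 160.7]
ee_rot: [-0.0, -0.013, 1.0, 0.0]
force: [-2.1, 4.9, 2.9]
grip_width: 0.206
grip_force: 28.3
```

Emit:
{"op": "servo_tool", "data": {
  "commands": [
    [1,[-0.002,0,0],[0,0,0]],
    [1,[0,0,0],[0,0,0]],
    [1,[0,0,0],[0,0,0]]
  ]
}}

```text
time_s: 5.95
eef_pos: [613.0, 120.0, 160.5]
ee_rot: [-0.0, -0.013, 1.0, 0.0]
force: [-1.2, 4.7, 3.1]
grip_width: 0.206
grip_force: 28.1
```

Run:
```python
from h import *
v=cap('side'); im=v[0]['pixels'][:,:,::-1]
cv2.imwrite('pics/side2.png',cv2.resize(im[100:250,210:380],None,fx=4,fy=4,interpolation=2))
def proj(p): return cv2.projectPoints(np.array(p,float).reshape(-1,1,3),cv2.Rodrigues(v[3])[0],v[4],v[1],v[2])[0].reshape(-1,2).round(1)
P=cloud(v); 
yb=[170,95,20,-80,-190]; c,s=np.cos(.025),np.sin(.025)
for y in yb:
    hx,hy=696-87*c-y*s,-48.4-87*s+y*c
    d=np.hypot(P[...,0]-hx,P[...,1]-hy); m=(d<28)
    out=[]
    for z0 in(70,90,110,130,150,170,190):
        q=P[m&(abs(P[...,2]-z0)<10)]; out.append((len(q),*np.round(np.median(q,0)[:2],0)) if len(q) else 0)
    print(y,round(hx,1),round(hy,1),[tuple(map(int,o)) if o else 0 for o in out])
```

```text
170 604.8 119.4 [(33, 598, 125), (32, 598, 124), (32, 598, 125), (40, 598, 123), (36, 598, 125), (76, 601, 127), (108, 602, 126)]
95 606.7 44.4 [(26, 600, 50), (27, 598, 50), (26, 597, 50), (33, 597, 50), (30, 596, 50), (36, 595, 50), (46, 595, 49)]
20 608.5 -30.6 [(25, 603, -25), (26, 601, -25), (28, 601, -24), (33, 601, -25), (33, 600, -26), (37, 599, -26), (41, 599, -27)]
-80 611.0 -130.5 [(23, 605, -125), (23, 603, -124), (26, 603, -125), (28, 601, -126), (26, 601, -124), (33, 600, -125), (13, 600, -124)]
-190 613.8 -240.5 [(20, 608, -235), (25, 607, -234), (18, 606, -234), 0, 0, 0, 0]
```

View pics/side2.png

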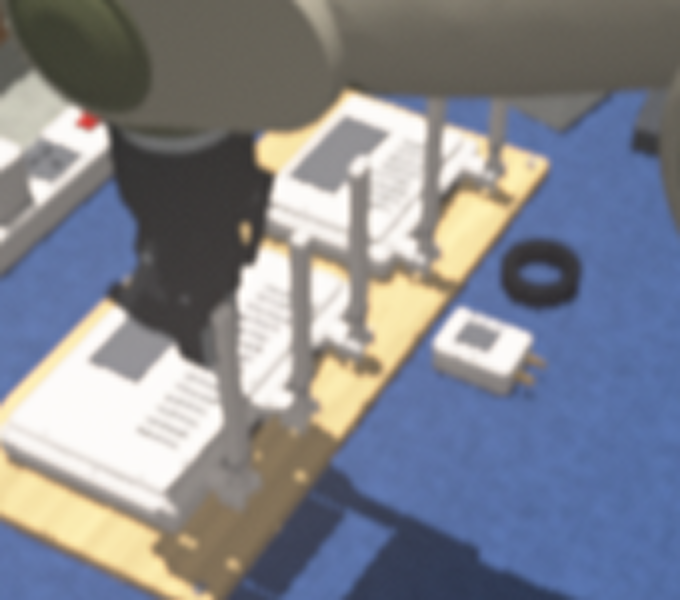

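The fingers hold the upper part (crop 215,300), and the paddle already looks parallel to its neighbours. I'll open, rise clear and check.

Emit:
{"op": "servo_tool", "data": {
  "commands": [
    [0.2,[0,0,0],[0,0,0]],
    [0.2,[0,0,0],[0,0,0]],
    [0.2,[0,0,0],[0,0,0]],
    [0.2,[0,0,0],[0,0,0]],
    [0.2,[0,0,-0.02],[0,0,0]],
    [0.2,[0,0,-0.03],[0,0,0]],
    [0.2,[0,0,-0.03],[0,0,0]],
    [0.2,[0.03,0,-0.03],[0,0,0]],
    [0.2,[0.03,0,-0.02],[0,0,0]],
    [0.2,[0.03,0,0],[0,0,0]]
  ]
}}

```text
time_s: 6.83
eef_pos: [524.1, 117.0, 293.8]
ee_rot: [0.004, -0.013, 1.0, -0.0]
force: [0.9, 0.0, 0.5]
grip_width: 0.401
grip_force: 0.0
```

Emit:
{"op": "servo_tool", "data": {
  "commands": [
    [0.2,[0.04,0,0],[0,0,0]],
    [0.2,[0.04,0,0],[0,0,0]],
    [0.2,[0.04,0.0,0],[0,0,0]],
    [0.2,[0.03,0,0],[0,0,0]],
    [0.2,[0.0,0,0],[0,0,0]]
  ]
}}

```text
time_s: 7.25
eef_pos: [370.2, 113.6, 290.3]
ee_rot: [0.0, -0.013, 1.0, -0.0]
force: [0.4, 0.8, 0.8]
grip_width: 0.402
grip_force: 0.0
```

```bash
cat > chk.py <<'E'
from h import *
import sys
for n in('side','top'):
    v=cap(n); im=v[0]['pixels'][:,:,::-1]
    a=im[100:250,210:380] if n=='side' else im[100:250,260:440]
    cv2.imwrite(f'pics/{n}{sys.argv[1]}.png',cv2.resize(a,None,fx=4,fy=4,interpolation=2))
    P=cloud(v); c,s=np.cos(.025),np.sin(.025)
    for y in [170,95,20,-80,-190]:
        hx,hy=696-87*c-y*s,-48.4-87*s+y*c
        m=(abs(P[...,0]-hx)<45)&(abs(P[...,1]-hy)<22); o=[]
        for z0 in(70,90,110,130,150,170,190):
            q=P[m&(abs(P[...,2]-z0)<10)]; o.append((len(q),*np.round(np.median(q,0)[:2]).astype(int).tolist()) if len(q)>3 else 0)
        print(n,y,round(hx,1),o)
E
python3 chk.py 3
```

```text
side 170 604.8 [(33, 599, 124), (29, 598, 124), (33, 598, 125), (38, 598, 124), (39, 598, 124), (39, 597, 123), (52, 597, 123)]
side 95 606.7 [(25, 599, 50), (28, 598, 50), (25, 598, 49), (31, 597, 50), (36, 596, 50), (34, 595, 50), (48, 595, 48)]
side 20 608.5 [(26, 603, -25), (27, 601, -24), (27, 601, -25), (32, 600, -26), (34, 600, -25), (36, 599, -25), (43, 599, -26)]
side -80 611.0 [(22, 605, -124), (26, 604, -125), (25, 603, -124), (26, 601, -125), (28, 601, -125), (31, 600, -124), (36, 600, -126)]
side -190 613.8 [(21, 608, -235), (25, 607, -234), (21, 606, -234), (26, 607, -234), (24, 605, -235), (27, 605, -236), (30, 604, -235)]
top 170 604.8 [(8, 601, 117), (13, 601, 120), (11, 601, 119), (11, 601, 117), (11, 600, 120), (13, 600, 117), (20, 600, 120)]
top 95 606.7 [(9, 602, 46), (7, 601, 45), (11, 600, 45), (8, 599, 44), (9, 598, 45), (12, 597, 45), (17, 597, 42)]
top 20 608.5 [(10, 604, -26), (11, 604, -29), (7, 603, -28), (12, 603, -28), (13, 602, -28), (8, 601, -30), (22, 601, -28)]
top -80 611.0 [(10, 607, -130), (9, 606, -125), (10, 605, -127), (12, 603, -126), (9, 603, -126), (13, 602, -127), (26, 603, -126)]
top -190 613.8 [(9, 610, -235), (13, 609, -235), (15, 609, -235), (12, 608, -234), (16, 607, -237), (14, 607, -234), (27, 607, -238)]
```

View pics/side3.png

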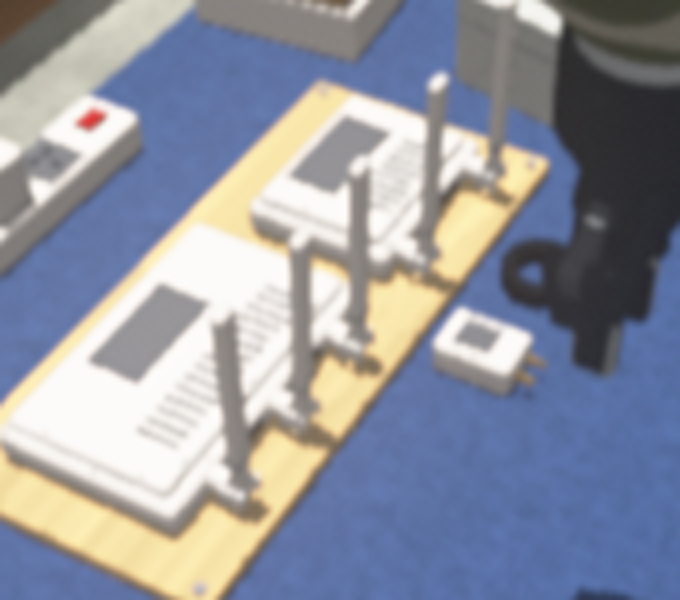

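View pics/top3.png

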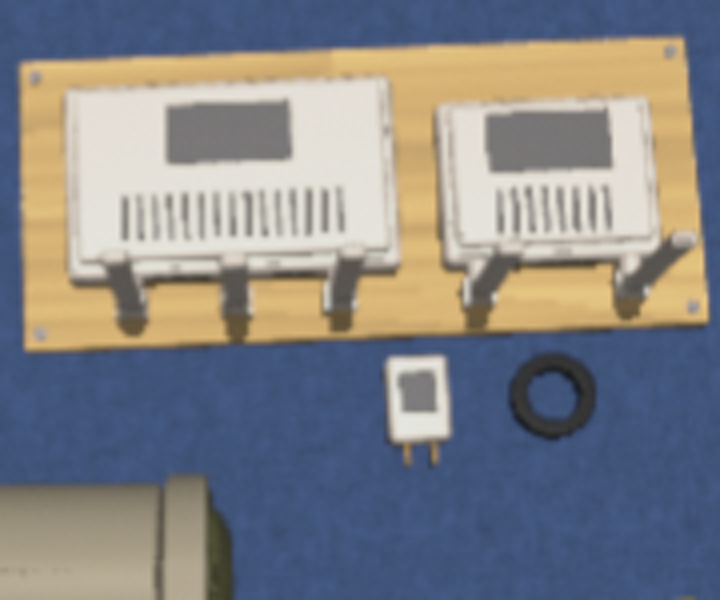

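All five antennas stand parallel: the raised one is at side crop (230,320)-(238,480). In depth it leans within about 1–1.5° of its neighbours, on the stop side. The adapter and tape are in place and the arm is clear, so I'm handing it in.

```bash
python3 -c "
from rig import *
print(finish_job())"
```

```text
the job is handed in; nothing more can be done
None
```

I swung the folded antenna (the leftmost one, on the large router) up until it stood upright like the other four, let go and handed the job in; the hand-in returned no verdict.

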